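# Swap the charged battery from the charger into the cordless work lamp

## Task

The battery on the charger is full: squeeze its orange snap tab in, lift the battery out of the charger and put it into the well of the work lamp, tab on the catch side. Push it down firmly but gently until it is fully home, let go so that the tab springs out and latches it there, and do not wrench it against a latch that still holds or ram it into the lamp. Leave the hammer, jar, steel strap and wrench where they lie.

Things in the scene. Friction and masses are not known exactly. Their poses are not given: they have to be found in the camera images.
- pack_mid (a point): Centre of the battery pack, a box 60 (own x) x 44 (own y) x 125 mm (own z, up), 0.44 kg, black below, grey above. The point is 62.5 mm above its underside. It starts latched upright in the charger. The orange snap tab is on its +y face. Take it across y, one finger on the tab's pad and one on the opposite face; the tab stays pressed while squeezed.
- pack_pad (a point): Middle of the outer face of the snap tab's orange thumb pad, which is 34 mm wide (pack x) and 32 mm high and stands 7 mm proud of the pack's +y face: 51 mm across pad and opposite face, 45 mm with the tab pressed in. It lies 37.5 mm above pack_mid. Axes as the pack's.
- pack_hook (a point): Middle of the flat top edge of the tab's hook, low on the pack's +y face (24 mm above the underside): 20 mm wide, 5 mm proud of the face, one rigid piece with the pad. It hooks under a housing's catch and is drawn in when the pad is pressed. Bevelled below, so it can also snap past a catch when the pack is pushed down. Axes as the pack's.
- pack_tab (a joint): Travel of the snap tab, m: 0 = sprung fully out, 0.006 = pressed fully in (about 5 N to start, 12 N fully in). The hook clears a catch for sure from 0.005.
- charger: Blue-grey battery charger, fixed, 115 (x) x 110 mm (y), rim 58 mm high. Origin: on the bench under the centre of its open well, 65 x 48 mm inside, flared rim. A steel catch on its +y side holds the pack's hook, underside 46 mm above the bench. The pack sits with its axes along the charger's, its underside about 22 mm above the bench; a sprung plate below pushes it up with 9 N.
- lamp: Off-white cordless work lamp, fixed: base 175 mm long (x from -50 to +125 mm), 116 mm wide (y), top 86 mm high; flood head at x = +92 to +127 mm, up to 138 mm high. Origin: on the bench under the centre of its open battery well, with a steel catch on the well's +y side. The pack goes in with its axes along the lamp's, tab to +y.
- lamp_well (a point): Centre of the lamp well's mouth, level with the lamp's top, 86 mm above the bench. The well is 65 (x) x 48 mm (y) inside: clearance to the pack 2.5 mm each side in x, 2 mm in y; a 10 mm high flare opens it 7 mm wider at both x sides and -y. On +y it is open to 30 mm from the centre, and the catch, 24 mm from the centre, lies 0 to 27 mm below the mouth. Axes as the lamp's.
- lamp_stop (a point): Nominal hard stop of the pack's underside in the lamp, 31.5 mm above the bench. The real stop is set up to 13.5 mm higher or lower (catch with it), not measured: feel for it. In the 8 mm before it a sprung plate pushes back with 5 N, rising to 15 N. The hook gets under the catch only in the last 4 mm. Press slowly to 11 to 13 N, short of the stop; over 30 N damages the lamp.
- hammer: Hammer with wooden handle lying on the bench, 270 mm long along its x, head to +x. Origin: under its middle. Leave alone.
- jar: Amber jar with steel cap, 60 mm across, 85 mm high. Origin: centre of its underside. Leave alone.
- strap: Steel strap with three holes, 40 x 140 x 8 mm, lying flat. Origin: centre of its underside. Leave alone.
- wrench: Steel wrench, 180 mm long along its x, lying flat. Origin: under its middle. Leave alone.
Things that resemble listed ones, but are neither listed nor needed, are in the scene too. Leave any blue, pink or yellow look-alike of the part that bears pack_mid alone.

How it is judged:
By the outcome, as a careful person would: the job done as asked, in the order asked, and still so for the second after the job is handed in, with the robot touching nothing.
It also fails if it takes over 51 s, if anything falls off the work surface, if the arm or the gripper's body presses on something with over 40 N, if the wrist force passes 120 N, or if a joint passes its speed limit or range.

## Robot

A 6-joint arm with a two-finger parallel gripper is mounted at the origin on the work surface. World frame = base frame: x ahead of the robot, y to its left, z up, the work surface at z = 0. Lengths are in m, angles in degrees, forces in N, time in s.
With the tool pointing down it reaches from about 0.35 to 0.875 m from the base axis. Payload 4.2 kg.
Tool frame: the origin (TCP) lies midway between the tips of the shut fingers; the grasp point (between the pads) lies 19 mm behind it; x points along the fingers, y is the direction in which the jaws open and shut, and the axes are right-handed (so a half turn about x gives the same grasp; the last joint's range is limited). The gripper opens to 87 mm and grips with 3 to 60 N. Pads are 19 mm wide; open, the fingers measure 117 mm over their backs; the gripper's body (75 mm by 190 mm) begins 51 mm behind the grasp point.
Start: joints at [80.478, 22.042, 0.453, 0, -68.411, -14.817], TCP at [0.258, 0.569, 0.223] pointing down, gripper open.
Joint ranges: [-179.83, 179.83], [-69.29, 118.12], [-61.27, 80.66], [-181.25, 117.63], [-171.15, -9.14], [-177.46, 177.46]. Speed limits (degrees/s): [159.86, 159.86, 180, 180, 180, 180].

## Interface

Orientations are given as a 3x3 rotation matrix whose columns are the frame's x, y, z axes.
In Python, from station import r gives the robot as it stands.
- The arm moves only by the tool play_rows, never from a script. Its argument "plan" is a list that holds one entry, the list of rows, each a list of 6 numbers: the shift along the tool's x, y, z in cm, then the turn, a rotation vector about the tool's x, y, z in units of 10 degrees (1.0 is 10 degrees). A call has 1 to 5 rows; each row is the pose to reach, as a shift and turn from the pose commanded when the call began, along the tool's axes at that moment; what a row does not reach only later rows make up. A row lasts 1/8 s, in which the tool goes at most 62.5 mm and 10.7 degrees, less where a joint would pass 70% of its speed; a pose out of reach is approached as far as the arm can. A call with a gripper value outside its range is refused whole. "hand" is the opening, from 0 (shut) to 1 (fully open), set as the call begins (left out, the last holds). The fingers move at their own pace and stop on an object; the grip force is fixed at half the most. Time passes only in rows, so rows that repeat a pose let the fingers close. It gives the time, the measured TCP pose, the force and the opening at its end, in the units of the state.
- r.sense(): the state, without advancing time (a new reading comes with each control period).
- r.capture(name): name is "scene" or "top" or "wrist"; returns (picture, depth): 480x640x3 uint8, blue, green, red; 480x640 float32, m along the optical axis (not along the pixel's ray), 0 where there is no reading.
- r.get_calibration(name): a dict with "vfov" (degrees; the focal length in pixels is half the picture's height over the tangent of half this angle, whatever the lens; pixels are square), "cx", "cy" (the principal point, pixels), "distortion" ([k1, k2, p1, p2, k3] as OpenCV has them; the pictures are not rectified), "rvec" (rotation vector, rad) and "tvec" (3), from world to camera coordinates, as OpenCV has them. Camera axes: x right, y down, z forward; pixel columns grow to the right and rows downward; lengths in m; the calibration is good to about 2 mm. A picture is of the moment at which its call begins: read the wrist's pose just before it. get_calibration takes no time and is no camera call; for the wrist camera it gives the pose at the moment of the call.
- r.finish_job(): hands the job in, once; it reports no verdict.
The state is a dict: "time_s": time; "joints": joint angles; "joint_velocities": joint speeds; "effort": joint torques, N m; "tcp_pos": TCP position; "ee_rot": TCP orientation; "wrist_force": force on the tool from outside, world axes, zero at the start; "moment": the same for the moment, N m; "gripper_width": opening from 0.0 (shut) to 1.0 (fully open).
Only numpy, scipy, OpenCV 4.12 (cv2) and the standard library are available. Lean on these libraries where they do the work, as an engineer would, in place of code of your own. Each camera call takes 0.05 s, during which the arm holds its last target.

## Working session

There is one attempt and no reset: what is moved stays moved. The work goes in short steps, Python scripts to look and compute and a tool call to move; the robot and the scene stay as the last step left them, time stands still between calls to the robot, and variables do not carry over. Pictures are saved under pics/ and viewed, and the job is handed in when it is done.

Besides the shell and the picture viewer there is one more tool, called as name([rows], argument=value, ...), one row to a line, values as JSON. play_rows: Moves the arm, as the interface text tells. Its arguments: {"type":"object","properties":{"plan":{"type":"array","items":{"type":"array","items":{"type":"array","items":{"type":"number"}}}},"hand":{"type":"number"}},"required":["plan"]}

```bash
ls; mkdir -p pics
python3 - <<'E'
from station import r
import cv2,numpy as np
s=r.sense(); print(s)
for n in ["scene","top","wrist"]:
    c=r.get_calibration(n); p,d=r.capture(n)
    cv2.imwrite(f"pics/{n}0.png",p); np.save(f"pics/{n}0_d.npy",d)
    np.save(f"pics/{n}0_p.npy",p)
    import pickle; pickle.dump(c,open(f"pics/{n}0_c.pkl","wb"))
    print(n,c, (d>0).mean())
E
```

```text
pics
{'time_s': 0.0, 'joints': array([ 8.04780944e+01,  2.20895032e+01,  3.77850603e-01, -2.84616953e-02,
       -6.84114005e+01, -1.48163680e+01]), 'joint_velocities': array([-0.11061832, -0.05019136,  0.02459821,  0.03824843,  0.00178694,
       -0.01059205]), 'effort': array([-1.70523435e-04, -3.90669644e+01,  1.87408948e+01,  4.22004998e+00,
        1.10589320e-02, -1.79065596e-04]), 'tcp_pos': array([0.2573127 , 0.56889416, 0.22146106]), 'ee_rot': array([[-8.10811289e-04, -4.12289171e-01, -9.11052678e-01],
       [-2.04163725e-03, -9.11050396e-01,  4.12289955e-01],
       [-9.99997587e-01,  2.19432844e-03, -1.03054984e-04]]), 'wrist_force': array([-0.56455788,  0.62941416, -0.45118805]), 'moment': array([-0.01847237, -0.00058892,  0.00762809]), 'gripper_width': 0.9989469763103477}
scene {'vfov': 56.380613931781966, 'cx': 323.2261160693566, 'cy': 235.41713419070723, 'distortion': array([-0.10373241,  0.        ,  0.        ,  0.        ,  0.        ]), 'rvec': array([ 1.32048447,  2.14309585, -1.01773247]), 'tvec': array([ 0.3097528 , -0.27238609,  1.25300967])} 0.9960188802083333
top {'vfov': 44.034419150210454, 'cx': 305.17342126770427, 'cy': 233.56421699969448, 'distortion': array([-0.11320174,  0.        ,  0.        ,  0.        ,  0.        ]), 'rvec': array([ 2.16602391, -2.21762971,  0.08499647]), 'tvec': array([-0.02054158,  0.59535706,  1.06477874])} 0.9958658854166667
wrist {'vfov': 59.33383664037255, 'cx': 312.7584763749705, 'cy': 242.64684755848876, 'distortion': array([-0.04805224,  0.        ,  0.        ,  0.        ,  0.        ]), 'rvec': array([-1.59925824,  2.47829034,  0.38241651]), 'tvec': array([ 0.62413545, -0.03593258,  0.39152751])} 0.9961783854166667
```

View pics/scene0.png

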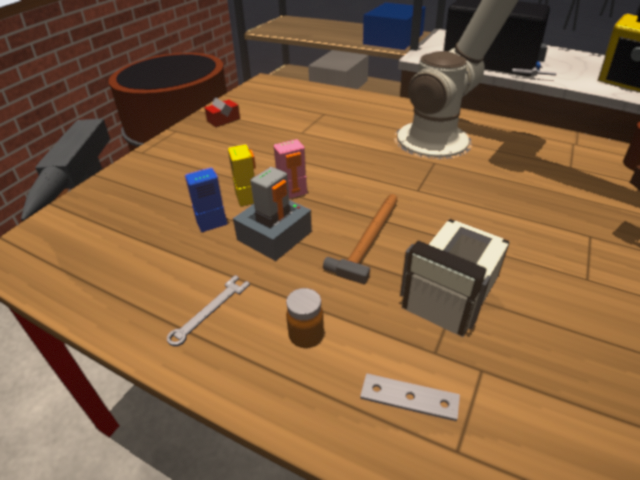

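View pics/top0.png

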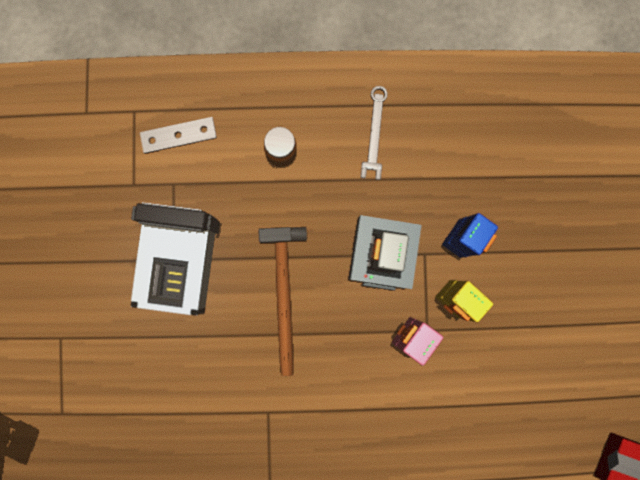

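View pics/wrist0.png

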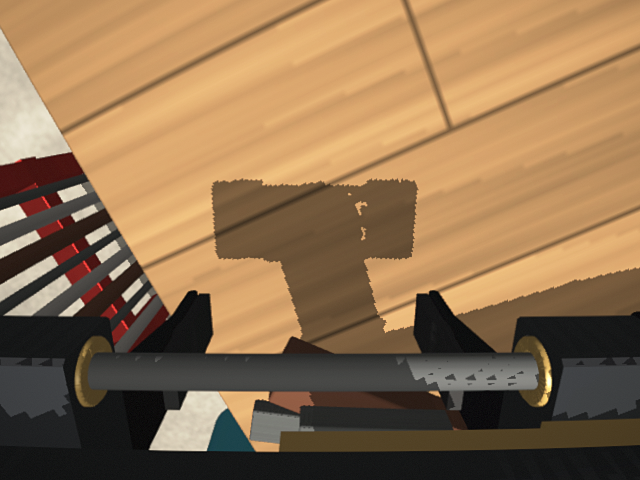

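The scene view shows the charger with the grey pack at (272,215), the lamp at (455,270), and three look-alikes around the charger. The top view shows the charger at (387,253), with the pack top at (393,250) and the orange tab to its left at (377,249). In that view the lamp well is at (168,282) with the catch block at its left (157,280). The wrist view shows only bare bench and the robot's shadow.

```bash
cat > h.py <<'E'
import cv2,numpy as np,pickle
def load(n,k=0):
    return np.load(f"pics/{n}{k}_p.npy"),np.load(f"pics/{n}{k}_d.npy"),pickle.load(open(f"pics/{n}{k}_c.pkl","rb"))
def snap(n,k):
    from station import r
    c=r.get_calibration(n); p,d=r.capture(n)
    cv2.imwrite(f"pics/{n}{k}.png",p); np.save(f"pics/{n}{k}_d.npy",d); np.save(f"pics/{n}{k}_p.npy",p); pickle.dump(c,open(f"pics/{n}{k}_c.pkl","wb"))
    return p,d,c
def KRt(c):
    f=240/np.tan(np.radians(c['vfov']/2)); K=np.array([[f,0,c['cx']],[0,f,c['cy']],[0,0,1.]])
    R=cv2.Rodrigues(c['rvec'])[0]; return K,R,c['tvec']
def rays(c,uv):
    K,R,t=KRt(c); u=cv2.undistortPoints(np.float64(uv).reshape(-1,1,2),K,c['distortion']).reshape(-1,2)
    d=np.c_[u,np.ones(len(u))]; return -R.T@t, d@R
def plane(c,uv,z):
    o,d=rays(c,uv); return o+d*((z-o[2])/d[:,2])[:,None]
def dpt(c,uv,dep):
    o,d=rays(c,uv); return o+d*np.asarray(dep).reshape(-1,1)
def proj(c,P):
    K,R,t=KRt(c); return cv2.projectPoints(np.float64(P).reshape(-1,1,3),c['rvec'],c['tvec'],K,c['distortion'])[0].reshape(-1,2)
def cloud(n,k=0):
    p,d,c=load(n,k); v,u=np.mgrid[0:480,0:640]; uv=np.c_[u.ravel(),v.ravel()]
    return p,dpt(c,uv,d.ravel()).reshape(480,640,3),c
def tri(ca,ua,cb,ub):
    A=[];
    oa,da=rays(ca,ua); ob,db=rays(cb,ub); out=[]
    for x,y in zip(da,db):
        s=np.linalg.lstsq(np.c_[x,-y],ob-oa,rcond=None)[0]; P,Q=oa+s[0]*x,ob+s[1]*y
        out.append(np.r_[(P+Q)/2,np.linalg.norm(P-Q)])
    return np.array(out)
E
python3 - <<'E'
from h import *
np.set_printoptions(precision=4,suppress=True)
for n in ["top","scene"]:
    p,P,c=cloud(n); K,R,t=KRt(c); print(n,"pos",-R.T@t,"axes",R)
    if n=="top":
        for u,v in [(400,320),(393,250),(372,277),(377,249),(168,282),(150,240),(200,240),(157,280),(330,400),(410,240),(140,260)]: print(u,v,P[v,u])
for n,b in [("top",(120,190,430,320)),("scene",(220,150,520,340))]:
    p,_,_=load(n); x0,y0,x1,y1=b
    cv2.imwrite(f"pics/{n}_z.png",cv2.resize(p[y0:y1,x0:x1],None,fx=2.5,fy=2.5,interpolation=cv2.INTER_CUBIC))
E
```

```text
top pos [ 0.5218 -0.0227  1.1027] axes [[-0.0239 -0.9997  0.0093]
 [-0.9975  0.0232 -0.0675]
 [ 0.0672 -0.0109 -0.9977]]
400 320 [ 0.4313 -0.2067  0.0016]
393 250 [ 0.5563 -0.175   0.1442]
372 277 [ 0.5128 -0.15    0.0575]
377 249 [ 0.5589 -0.15    0.1364]
168 282 [0.5119 0.2165 0.0271]
150 240 [0.5855 0.2344 0.0845]
200 240 [0.5835 0.1476 0.0836]
157 280 [0.5161 0.2299 0.0551]
330 400 [ 0.2872 -0.0732 -0.0003]
410 240 [ 0.5764 -0.2195  0.0585]
140 260 [0.5512 0.2515 0.0871]
scene pos [1.145  0.2572 0.6025] axes [[-0.4586  0.8884 -0.0218]
 [ 0.5783  0.2797 -0.7664]
 [-0.6747 -0.3641 -0.6421]]
```

View pics/top_z.png

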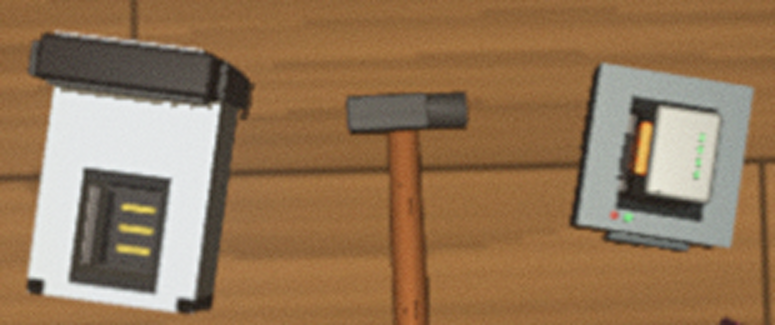

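View pics/scene_z.png

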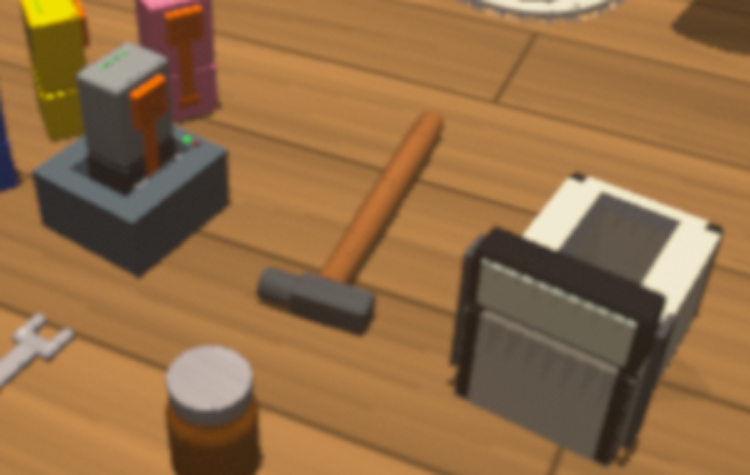

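Run:
```python
from h import *
np.set_printoptions(precision=4,suppress=True)
p,P,c=cloud("top"); hsv=cv2.cvtColor(p,cv2.COLOR_BGR2HSV)
def box(mask,roi,z,name):
    m=np.zeros((480,640),np.uint8); x0,y0,x1,y1=roi; m[y0:y1,x0:x1]=mask[y0:y1,x0:x1]*255
    cs,_=cv2.findContours(m,cv2.RETR_EXTERNAL,cv2.CHAIN_APPROX_NONE); k=max(cs,key=cv2.contourArea).reshape(-1,2)
    W=plane(c,k,z)[:,:2]; rc=cv2.minAreaRect((W*1000).astype(np.float32)); h=cv2.minAreaRect(k.astype(np.float32))
    print(name,len(k),"pix",h,"mm",rc)
lampw=(hsv[...,2]>140)&(hsv[...,1]<70)
box(lampw,(120,195,225,320),.086,"lamp white")
X=P
Z=P[...,2]
box((hsv[...,2]<110)&(Z<.08)&(Z>0),(140,252,198,312),.086,"well dark")
box((Z>.045)&(Z<.075),(335,205,435,300),.058,"charger rim")
box((Z>.135)&(hsv[...,1]<60),(360,220,415,285),.147,"pack top")
m=(hsv[...,0]<16)&(hsv[...,1]>140)&(hsv[...,2]>150); box(m,(365,225,390,275),.138,"orange")
for roi,lo,hi in [((150,210,200,255),.07,.1),((350,215,420,290),.05,.07),((380,232,408,270),.13,.16)]:
    x0,y0,x1,y1=roi; z=Z[y0:y1,x0:x1]; z=z[(z>lo)&(z<hi)]; print(np.median(z),len(z))
ps,Ps,cs_=cloud("scene")
for n,PP,cc in(("top",P,c),("scene",Ps,cs_)):
    z=PP[...,2]; q=PP[(abs(z)<.01)]; print(n,"bench med z",np.median(q[:,2]))
```

```text
lamp white 294 pix ((168.6607208251953, 268.97454833984375), (67.82144165039062, 85.17623901367188), 7.386042594909668) mm ((534.7749633789062, 202.2330322265625), (117.67274475097656, 145.67893981933594), 81.75367736816406)
well dark 163 pix ((166.93243408203125, 281.4053955078125), (33.208595275878906, 42.90813446044922), 9.462322235107422) mm ((513.6099243164062, 205.32040405273438), (57.592498779296875, 73.74093627929688), 79.86433410644531)
charger rim 246 pix ((385.62713623046875, 251.67340087890625), (62.26742172241211, 65.3085708618164), 8.746162414550781) mm ((556.953369140625, -175.49871826171875), (110.21973419189453, 115.33692169189453), 79.56986236572266)
pack top 116 pix ((392.76995849609375, 251.1099853515625), (26.44579315185547, 38.18376922607422), 8.130102157592773) mm ((554.5572509765625, -174.10552978515625), (43.06691360473633, 61.71305465698242), 79.82062530517578)
orange 6 pix ((377.25, 258.25), (0.7071067094802856, 2.8284268379211426), 45.0) mm ((543.7363891601562, -149.72007751464844), (1.1512144804000854, 4.633263111114502), 43.27467346191406)
0.08576020260932193 1314
0.05742149480561787 2678
0.14640084791239327 950
top bench med z -0.0004161088064471574
scene bench med z 0.0008075324621942825
```

Run:
```python
from h import *
np.set_printoptions(precision=4,suppress=True)
c=load("wrist")[2]; K,R,t=KRt(c)
T=np.array([.2573,.5689,.2215]);
E_=np.array([[-8.1e-04,-4.1229e-01,-9.1105e-01],[-2.04e-03,-9.1105e-01,4.1229e-01],[-1,2.19e-03,-1.03e-04]])
o=-R.T@t; print("cam",o,"in tool",E_.T@(o-T),"optical axis tool",E_.T@R[2],"img right tool",E_.T@R[0])
print("axis hits z=0:",o+R[2]*(-o[2]/R[2,2]))
```

```text
cam [0.3339 0.5346 0.3831] in tool [-0.1616 -0.     -0.084 ] optical axis tool [ 0.9532 -0.0005  0.3025] img right tool [ 0.0007  1.     -0.0005]
axis hits z=0: [0.2229 0.5842 0.    ]
```

```bash
cat >> h.py <<'E'
def goal(x,y,z,yaw):
    a=np.radians(yaw); X=np.array([np.cos(a),np.sin(a),0]); Y=np.array([-np.sin(a),np.cos(a),0])
    return np.array([x,y,z]),np.c_[[0,0,-1.],-Y,-X]
def go(x,y,z,yaw):
    from station import r
    s=r.sense(); T,R=goal(x,y,z,yaw); E=s['ee_rot']
    sh=E.T@(T-s['tcp_pos'])*100; rv=cv2.Rodrigues(E.T@R)[0].ravel()*18/np.pi
    print("t",round(s['time_s'],2),"tcp",s['tcp_pos'].round(4),"F",s['wrist_force'].round(2),"w",round(s['gripper_width'],3))
    print("row",np.r_[sh,rv].round(3).tolist())
E
python3 -c "
from h import *
go(.525,.206,.29,-8.5)"
```

```text
t 0.15 tcp [0.2574 0.569  0.2217] F [-0.43 -0.26 -0.46] w 0.997
row [-6.788, 22.055, -39.349, -1.585, 0.001, -0.01]
```

play_rows([
  [[-6.8, 22.05, -39.35, -1.585, 0, -0.01], [-6.8, 22.05, -39.35, -1.585, 0, -0.01], [-6.8, 22.05, -39.35, -1.585, 0, -0.01], [-6.8, 22.05, -39.35, -1.585, 0, -0.01], [-6.8, 22.05, -39.35, -1.585, 0, -0.01]],
], hand=1)

```text
time_s: 0.78
tcp_pos: [0.4416, 0.3189, 0.2693]
ee_rot: [[0.0, -0.147, -0.989], [0.002, -0.989, 0.147], [-1.0, -0.002, -0.0]]
wrist_force: [1.3, 0.4, 0.0]
gripper_width: 0.997
```

```bash
python3 -c "
from h import *
go(.525,.206,.29,-8.5)"
```

```text
t 0.78 tcp [0.4416 0.3189 0.2693] F [1.29 0.37 0.01] w 0.997
row [-2.081, 9.936, -9.909, 0.004, -0.001, 0.009]
```

play_rows([
  [[-2, 9.0, -9.0, 0, 0, 0], [-2, 9, -9, 0, 0, 0], [-2, 9, -9, 0, 0, 0], [-2, 9, -9, 0, 0, 0], [-2, 9, -9, 0, 0, 0]],
])

```text
time_s: 1.4
tcp_pos: [0.5159, 0.2193, 0.2885]
ee_rot: [[-0.0, -0.146, -0.989], [0.001, -0.989, 0.146], [-1.0, -0.001, 0.001]]
wrist_force: [-0.4, -0.1, -0.7]
gripper_width: 0.997
```

```bash
python3 -c "
from h import *
go(.525,.206,.29,-8.5)
snap('wrist',1)
go(.557,-.175,.31,-9.5)"
```

```text
t 1.4 tcp [0.5159 0.2193 0.2885] F [-0.41 -0.09 -0.67] w 0.997
row [-0.147, 1.181, -1.098, 0.01, 0.003, 0.007]
t 1.45 tcp [0.5159 0.2195 0.2887] F [-0.42 -0.68 -0.01] w 1.0
row [-2.192, 38.423, -9.814, 0.113, 0.002, 0.008]
```

View pics/wrist1.png

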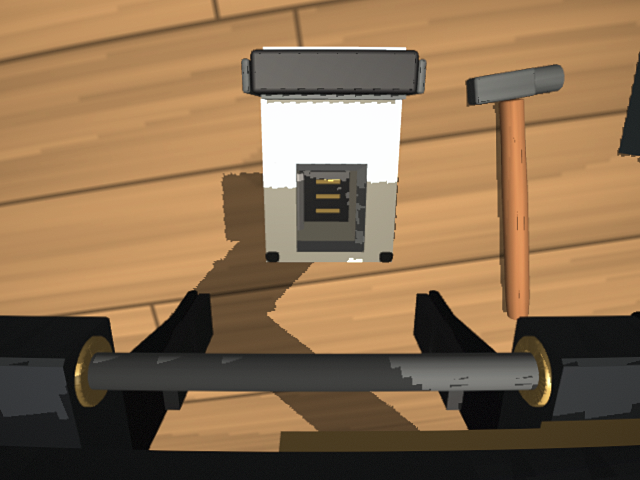

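The wrist view shows the lamp with its white top spanning (262,97) to (400,262) and the well mouth at about (296,164) to (367,250), catch side to the left. I'll take a second view from elsewhere.

play_rows([
  [[3, 4, 1.5, 0, 0, 0], [3, 6, 1.5, 0, 0, 0], [3, 6, 1.5, 0, 0, 0], [3, 6, 1.5, 0, 0, 0]],
])

```text
time_s: 1.95
tcp_pos: [0.494, 0.1624, 0.2601]
ee_rot: [[0.003, -0.147, -0.989], [0.003, -0.989, 0.147], [-1.0, -0.003, -0.003]]
wrist_force: [0.2, 0.3, 0.4]
gripper_width: 1.0
```

```bash
python3 -c "
from h import *
snap('wrist',2)
go(.557,-.175,.31,-9.5)"
```

```text
t 2.0 tcp [0.4939 0.1624 0.2598] F [ 0.18 -0.95  0.71] w 1.002
row [-5.097, 32.434, -11.209, 0.106, -0.012, 0.018]
```

View pics/wrist2.png

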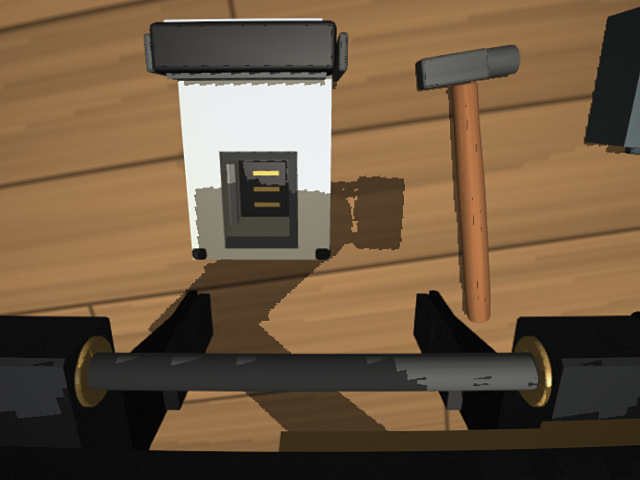

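In this view the well mouth corners lie at about (219,151), (298,152), (297,247) and (225,248), and the catch plate is at (230,190). Next stop is above the charger.

play_rows([
  [[-5, 32.3, -9.5, 0.1, 0, 0.02], [-5, 32.3, -9.5, 0.1, 0, 0.02], [-5, 32.3, -9.5, 0.1, 0, 0.02], [-5, 32.3, -9.5, 0.1, 0, 0.02], [-5, 32.3, -9.5, 0.1, 0, 0.02]],
])

```text
time_s: 2.62
tcp_pos: [0.5365, -0.1465, 0.3053]
ee_rot: [[0.002, -0.164, -0.986], [-0.002, -0.986, 0.164], [-1.0, 0.002, -0.002]]
wrist_force: [0.7, 0.6, -0.9]
gripper_width: 0.999
```

play_rows([
  [[0, 2.5, 0, 0, 0, 0], [0, 2.5, 0, 0, 0, 0], [0, 2.5, 0, 0, 0, 0], [0, 2.5, 0, 0, 0, 0]],
])

```text
time_s: 3.12
tcp_pos: [0.5317, -0.1684, 0.3045]
ee_rot: [[0.0, -0.163, -0.987], [-0.002, -0.987, 0.163], [-1.0, 0.002, -0.001]]
wrist_force: [0.3, 0.2, -0.1]
gripper_width: 0.998
```

```bash
python3 -c "
from h import *
snap('wrist',3)
go(.557,-.175,.31,-9.5)"
```

```text
t 3.17 tcp [ 0.5316 -0.1685  0.3045] F [0.35 0.11 0.12] w 0.997
row [-0.552, 0.232, -2.612, 0.012, -0.003, -0.009]
```

View pics/wrist3.png

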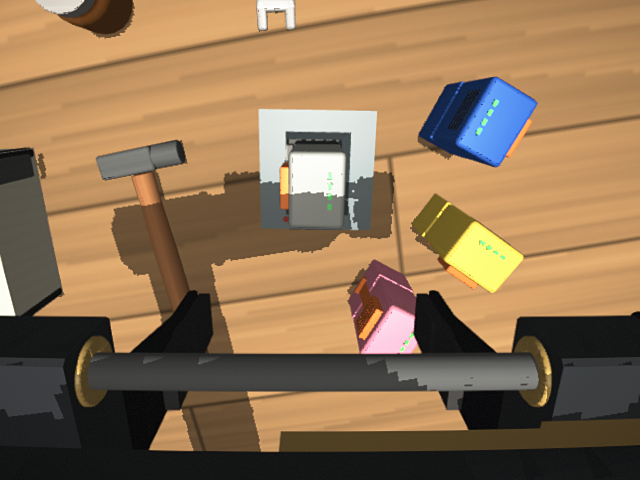

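The pack top spans (289,143) to (345,228), and the orange pad edge is at (284,190) on the left (+y) side. The charger rim spans (259,110) to (377,230). The yellow and pink look-alikes are clear of it. Now a second, lower view.

play_rows([
  [[4, 1.5, -1.5, 0, 0, 0], [4, 1.5, -1.5, 0, 0, 0], [4, 1.5, -1.5, 0, 0, 0], [4, 1.5, -1.5, 0, 0, 0]],
])

```text
time_s: 3.68
tcp_pos: [0.5442, -0.1866, 0.2661]
ee_rot: [[0.003, -0.164, -0.986], [-0.002, -0.986, 0.164], [-1.0, 0.002, -0.003]]
wrist_force: [0.0, -0.2, 0.2]
gripper_width: 0.999
```

Run:
```python
from h import *
snap('wrist',4)
go(.557,-.175,.25,-9.5)
def gridz(k,b,f,name):
    p=load("wrist",k)[0]; x0,y0,x1,y1=b; cv2.imwrite(name,cv2.resize(p[y0:y1,x0:x1],None,fx=f,fy=f,interpolation=cv2.INTER_CUBIC))
gridz(4,(200,60,400,320),2.2,"pics/w4z.png")
gridz(1,(240,80,420,280),3,"pics/w1z.png")
gridz(2,(160,70,350,270),3,"pics/w2z.png")
```

```text
t 3.73 tcp [ 0.5441 -0.1866  0.266 ] F [-0.98 -0.36  0.07] w 1.001
row [1.601, -1.36, -1.079, 0.005, -0.018, -0.01]
```

View pics/w4z.png

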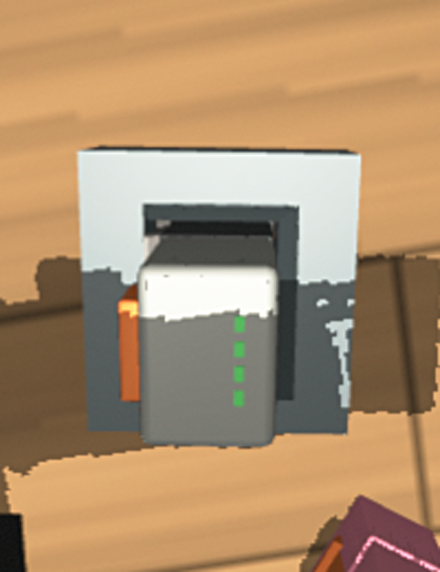

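View pics/w1z.png

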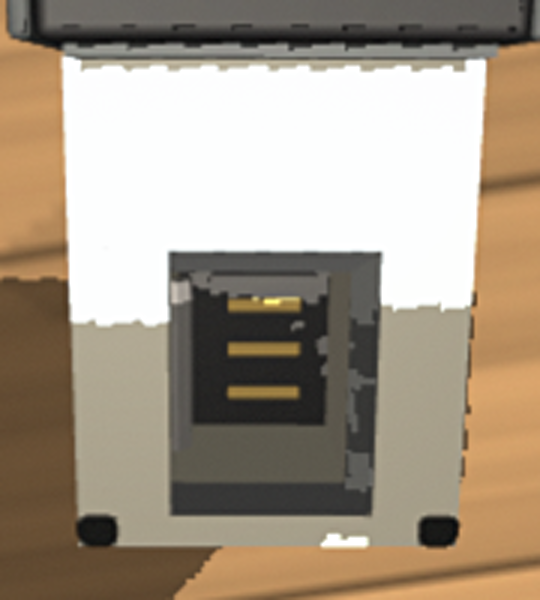

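View pics/w2z.png

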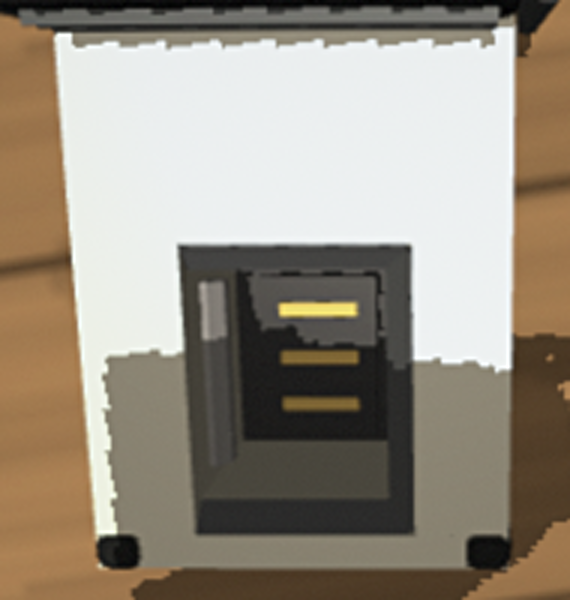

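Run:
```python
from h import *
np.set_printoptions(precision=4,suppress=True)
def px(l,o,f): return (np.array(l)+.5)/f-.5+np.array(o)
c1,c2=load("wrist",1)[2],load("wrist",2)[2]
a=px([(169,252),(381,252),(373,515),(170,516)],(240,80),3); b=px([(178,244),(412,244),(414,534),(197,534)],(160,70),3)
t=tri(c1,a,c2,b); print("mouth tri\n",t)
def fit(W,hx,y1,y0,cx=0):
    # corners order TL(+x,+y),TR(+x,-y),BR(-x,-y),BL(-x,+y)
    M=np.array([(hx,y1),(hx,y0),(-hx,y0),(-hx,y1)]); W=W[:,:2]
    A=(M-M.mean(0)); B=W-W.mean(0); th=np.arctan2((A[:,0]*B[:,1]-A[:,1]*B[:,0]).sum(),(A*B).sum())
    R=np.array([[np.cos(th),-np.sin(th)],[np.sin(th),np.cos(th)]]); o=W.mean(0)-R@M.mean(0)
    print("  origin",o*1000,"yaw",np.degrees(th),"res mm",((M@R.T+o)-W).round(4).tolist())
fit(t,.0395,.030,-.031)
for c,u in((c1,a),(c2,b)): fit(plane(c,u,.086),.0395,.030,-.031)
# top camera: same outline from top_z (crop 120,190 x2.5)
ct=load("top")[2]; u=px([(85,169),(169,180),(157,292),(71,282)],(120,190),2.5); fit(plane(ct,u,.086),.0395,.030,-.031)
# depth on the white
for k in (1,2):
    p,P,c=cloud("wrist",k); z=P[120:150,270:390,2] if k==1 else P[100:140,200:320,2]; print("lamp top depth z",np.median(z))
# wrist poses vs pack
for k in (3,4):
    p,P,c=cloud("wrist",k); hsv=cv2.cvtColor(p,cv2.COLOR_BGR2HSV)
    m=((P[...,2]>.138)&(P[...,2]<.16)&(hsv[...,1]<90)).astype(np.uint8); m[:, :240]=0; m[:,385:]=0; m[260:]=0
    m=cv2.morphologyEx(m,cv2.MORPH_OPEN,np.ones((3,3)))
    cs,_=cv2.findContours(m,cv2.RETR_EXTERNAL,cv2.CHAIN_APPROX_NONE); q=max(cs,key=cv2.contourArea).reshape(-1,2)
    print(k,"pack px box",cv2.boundingRect(q),"z",np.median(P[...,2][m>0]))
    rc=cv2.minAreaRect((plane(c,q,.147)[:,:2]*1000).astype(np.float32)); print("  pack",rc)
    m=((hsv[...,0]<16)&(hsv[...,1]>150)&(hsv[...,2]>90)).astype(np.uint8); m[:,:260]=0; m[:,300:]=0; m[:140]=0; m[250:]=0
    v,u=np.nonzero(m); Z=P[v,u]; print("  orange px",u.min(),u.max(),v.min(),v.max(),"median xyz of upper",np.median(Z[Z[:,2]>.13],0), "zmax",np.percentile(Z[:,2],98))
    m=((P[...,2]>.05)&(P[...,2]<.066)).astype(np.uint8); m[:, :235]=0; m[:,385:]=0; m[260:]=0
    cs,_=cv2.findContours(m,cv2.RETR_EXTERNAL,cv2.CHAIN_APPROX_NONE); q=max(cs,key=cv2.contourArea).reshape(-1,2)
    print("  charger",cv2.minAreaRect((plane(c,q,.058)[:,:2]*1000).astype(np.float32)),np.median(P[...,2][m>0]))
```

```text
mouth tri
 [[0.5574 0.2279 0.0876 0.0006]
 [0.548  0.1677 0.0829 0.0005]
 [0.4703 0.1792 0.088  0.    ]
 [0.4774 0.2405 0.0831 0.0004]]
  origin [513.3297 204.3205] yaw -8.364893479997551 res mm [[-0.0006, 0.0004], [-0.0001, 0.0002], [-0.0005, 0.0002], [0.0012, -0.0007]]
  origin [513.2653 204.3805] yaw -8.306758763665945 res mm [[-0.0002, 0.0003], [-0.0003, -0.0001], [0.0002, 0.0003], [0.0003, -0.0005]]
  origin [513.6233 204.1526] yaw -8.452968201381632 res mm [[-0.0005, -0.0001], [-0.0003, 0.0002], [0.0003, -0.0001], [0.0005, -0.0]]
  origin [512.5954 204.2071] yaw -7.651257093294211 res mm [[0.0003, 0.0008], [0.001, -0.0014], [-0.0008, -0.0002], [-0.0006, 0.0008]]
lamp top depth z 0.08538946824910723
lamp top depth z 0.08540511417065519
3 pack px box (288, 150, 58, 78) z 0.1464493757103532
  pack ((556.290283203125, -175.4496307373047), (43.17165756225586, 59.724483489990234), 79.67375946044922)
  orange px 280 287 163 221 median xyz of upper [ 0.5512 -0.1485  0.1374] zmax 0.1387220842275162
  charger ((557.4580688476562, -176.34207153320312), (110.17830657958984, 114.55289459228516), 79.6897201538086) 0.05731441717430638
4 pack px box (262, 178, 65, 82) z 0.14647793717729954
  pack ((557.7546997070312, -175.92250061035156), (43.27104187011719, 57.71638107299805), 79.49481201171875)
  orange px 260 262 190 241 median xyz of upper [ 0.5585 -0.1519  0.1374] zmax 0.14315250587850484
  charger ((557.73779296875, -176.34124755859375), (110.04692840576172, 114.4380111694336), 79.65315246582031) 0.05725932844176257
```

```bash
python3 -c "
from h import *
go(.557,-.1755,.18,-10.3)"
```

```text
t 3.73 tcp [ 0.5441 -0.1866  0.266 ] F [-0.98 -0.36  0.07] w 1.001
row [8.601, -1.323, -1.065, 0.085, -0.018, -0.01]
```

play_rows([
  [[2.6, -1.3, -1.07, 0.085, -0.02, -0.01], [8.6, -1.3, -1.07, 0.085, -0.02, -0.01], [8.6, -1.3, -1.07, 0.085, -0.02, -0.01], [8.6, -1.3, -1.07, 0.085, -0.02, -0.01], [8.6, -1.3, -1.07, 0.085, -0.02, -0.01]],
])

```text
time_s: 4.35
tcp_pos: [0.558, -0.1764, 0.1815]
ee_rot: [[0.002, -0.179, -0.984], [-0.0, -0.984, 0.179], [-1.0, -0.0, -0.002]]
wrist_force: [-0.4, 0.2, -0.4]
gripper_width: 0.999
```

```bash
python3 -c "
from h import *
go(.557,-.1755,.103,-10.3)"
```

```text
t 4.35 tcp [ 0.558  -0.1764  0.1815] F [-0.43  0.22 -0.37] w 0.999
row [7.849, -0.068, 0.135, -0.002, -0.014, 0.0]
```

play_rows([
  [[4, -0.05, 0.1, 0, -0.01, 0], [7.85, -0.05, 0.1, 0, -0.01, 0], [7.85, -0.05, 0.1, 0, -0.01, 0], [7.85, -0.05, 0.1, 0, -0.01, 0], [7.85, -0.05, 0.1, 0, -0.01, 0]],
])

```text
time_s: 4.97
tcp_pos: [0.5568, -0.1755, 0.1023]
ee_rot: [[-0.0, -0.179, -0.984], [0.0, -0.984, 0.179], [-1.0, -0.0, 0.0]]
wrist_force: [0.8, -0.4, -0.8]
gripper_width: 0.997
```

Run:
```python
from h import *
go(.557,-.1755,.103,-10.3)
p,d,c=snap('wrist',5); snap('scene',5)
p=load('scene',5)[0]; cv2.imwrite('pics/s5z.png',cv2.resize(p[80:280,180:400],None,fx=3,fy=3))
```

```text
t 4.97 tcp [ 0.5568 -0.1755  0.1023] F [ 0.77 -0.36 -0.78] w 0.997
row [-0.067, -0.007, -0.02, -0.002, 0.002, 0.001]
```

View pics/wrist5.png

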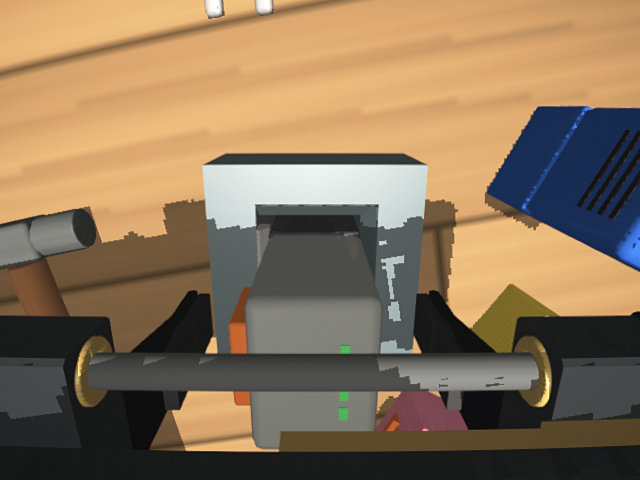

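View pics/s5z.png

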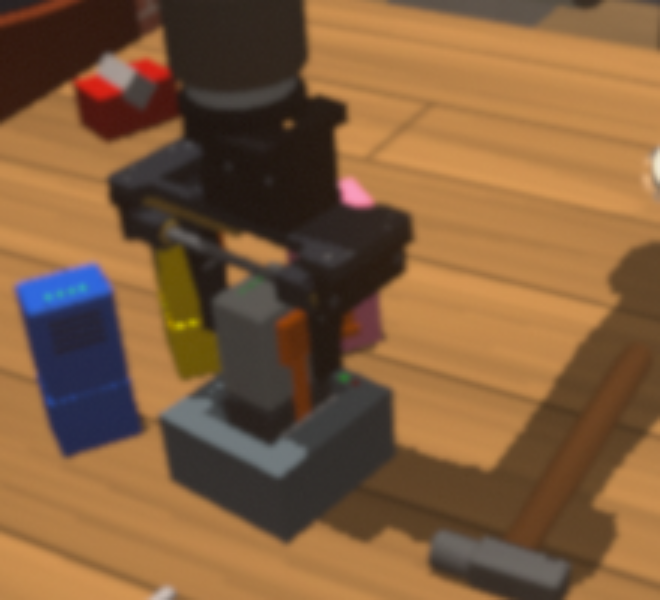

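The fingers straddle the pack: finger tips at (205,300) and (425,300), pack at (250–380), orange pad on the left facing one finger. The scene view confirms nothing is touched. Closing now.

play_rows([
  [[0, 0, 0, 0, 0, 0], [0, 0, 0, 0, 0, 0], [0, 0, 0, 0, 0, 0], [0, 0, 0, 0, 0, 0], [0, 0, 0, 0, 0, 0]],
], hand=0)

```text
time_s: 5.7
tcp_pos: [0.5554, -0.1752, 0.1002]
ee_rot: [[-0.005, -0.179, -0.984], [0.001, -0.984, 0.179], [-1.0, 0.0, 0.005]]
wrist_force: [-2.2, -4.0, 4.8]
gripper_width: 0.519
```

play_rows([
  [[0, 0, 0, 0, 0, 0], [0, 0, 0, 0, 0, 0], [0, 0, 0, 0, 0, 0]],
])

```text
time_s: 6.08
tcp_pos: [0.5553, -0.1756, 0.1003]
ee_rot: [[-0.004, -0.179, -0.984], [0.0, -0.984, 0.179], [-1.0, 0.0, 0.004]]
wrist_force: [-1.1, -0.4, 5.2]
gripper_width: 0.508
```

Opening 0.508–0.519 × 87 mm is about 45 mm, so the tab is pressed in. The +5 N matches the plate's 9 N less the pack's weight, so the latch is free. I'll lift gently first.

play_rows([
  [[-0.3, 0, 0, 0, 0, 0], [-0.6, 0, 0, 0, 0, 0], [-1.0, 0, 0, 0, 0, 0], [-1.5, 0, 0, 0, 0, 0]],
])

```text
time_s: 6.58
tcp_pos: [0.5545, -0.175, 0.114]
ee_rot: [[-0.007, -0.18, -0.984], [0.001, -0.984, 0.18], [-1.0, -0.0, 0.007]]
wrist_force: [-0.1, 0.4, -3.8]
gripper_width: 0.505
```

play_rows([
  [[-3, 0, 0, 0, 0, 0], [-6, 0, 0, 0, 0, 0], [-9, 0, 0, 0, 0, 0], [-11, 0, 0, 0, 0, 0], [-11.5, 0, 0, 0, 0, 0]],
])

```text
time_s: 7.2
tcp_pos: [0.5563, -0.1753, 0.2312]
ee_rot: [[-0.002, -0.179, -0.984], [0.001, -0.984, 0.179], [-1.0, -0.001, 0.002]]
wrist_force: [-0.0, -0.3, -4.0]
gripper_width: 0.506
```

```bash
python3 -c "
from h import *
go(.5133,.204,.228,-8.4)
snap('scene',6)
p=load('scene',6)[0]; cv2.imwrite('pics/s6z.png',cv2.resize(p[30:280,180:400],None,fx=2.4,fy=2.4))
"
```

```text
t 7.2 tcp [ 0.5563 -0.1753  0.2312] F [-0.03 -0.31 -4.  ] w 0.506
row [0.363, -36.544, 11.032, -0.194, 0.014, 0.003]
```

View pics/s6z.png

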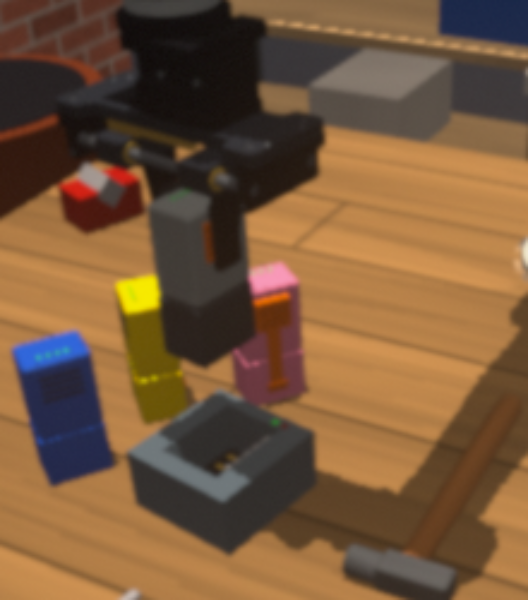

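The pack hangs clear above the charger in the gripper, with the orange tab facing the finger; the look-alikes are untouched. Carrying it to the lamp.

play_rows([
  [[0.3, -3, 1, -0.05, 0.01, 0], [0.3, -7.5, 2.3, -0.1, 0.01, 0], [0.3, -12.5, 3.8, -0.15, 0.01, 0], [0.3, -17.5, 5.3, -0.194, 0.01, 0], [0.3, -22.5, 6.8, -0.194, 0.01, 0]],
])

```text
time_s: 7.88
tcp_pos: [0.5281, 0.0596, 0.2257]
ee_rot: [[-0.006, -0.146, -0.989], [0.0, -0.989, 0.146], [-1.0, 0.001, 0.006]]
wrist_force: [0.5, -0.3, -3.5]
gripper_width: 0.509
```

play_rows([
  [[0, -5, 1.5, 0, 0, 0], [0, -9, 2.7, 0, 0, 0], [0, -12, 3.6, 0, 0, 0], [0, -13.5, 4.1, 0, 0, 0], [0, -13.7, 4.15, 0, 0, 0]],
])

```text
time_s: 8.5
tcp_pos: [0.5076, 0.2, 0.2263]
ee_rot: [[-0.005, -0.145, -0.989], [-0.001, -0.989, 0.145], [-1.0, 0.001, 0.005]]
wrist_force: [-0.3, -1.4, -3.7]
gripper_width: 0.505
```

Run:
```python
from h import *
snap('wrist',7)
go(.5133,.204,.228,-8.4)
```

```text
t 8.55 tcp [0.5079 0.1996 0.2266] F [ 0.18  0.08 -3.59] w 0.503
row [-0.143, -0.516, -0.473, 0.002, 0.026, -0.006]
```

View pics/wrist7.png

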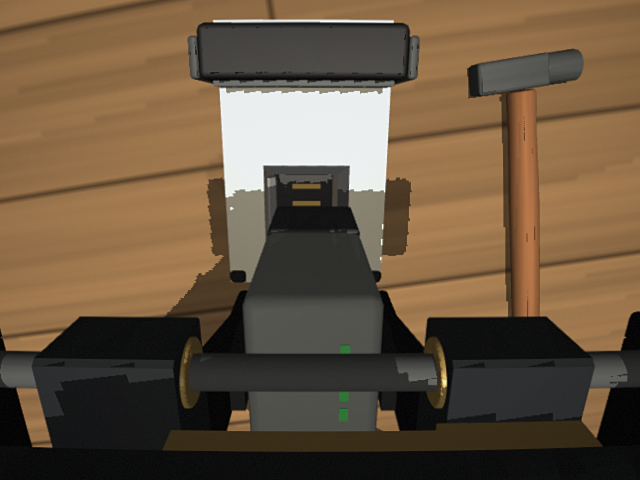

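Run:
```python
from h import *
p=load('wrist',7)[0]; cv2.imwrite('pics/w7z.png',cv2.resize(p[190:340,225:400],None,fx=4,fy=4,interpolation=cv2.INTER_CUBIC))
```

```text
(no output)
```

View pics/w7z.png

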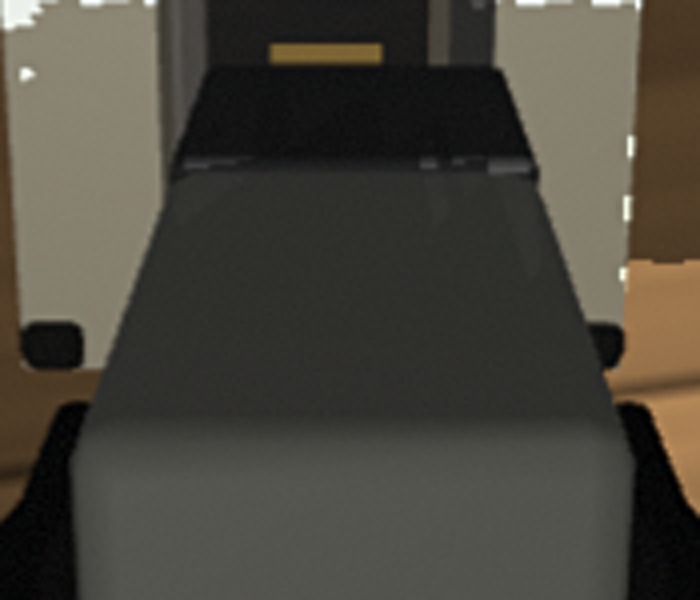

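Run:
```python
from h import *
np.set_printoptions(precision=2,suppress=True)
def px(l,o,f): return (np.array(l)+.5)/f-.5+np.array(o)
p,P,c=cloud('wrist',7)
T=np.array([.5078,.1998,.2265]); a=np.radians(-8.35); X=np.array([np.cos(a),np.sin(a)]);Y=np.array([-np.sin(a),np.cos(a)])
for n,l,z in (("bottom",[(208,67),(500,67)],T[2]-.081),("top",[(73,440),(634,440)],T[2]+.044)):
    u=px(l,(225,190),4); W=plane(c,u,z)[:,:2]-T[:2]; print(n,u.tolist(),"x",W@X*1000,"y",W@Y*1000, "yaw rel",np.degrees(np.arctan2((W[0]-W[1])@X,(W[0]-W[1])@Y)))
# depth points on +x face
for v,u in [(215,315),(225,315),(240,315),(260,315),(280,315),(290,315),(310,315),(330,315)]:
    w=P[v,u]-T; print(v,u,"x",w[:2]@X*1000,"y",w[:2]@Y*1000,"z",w[2]*1000)
# left / right edges via depth at face rows
for v in (225,260,290,320):
    d=P[v,240:400]-T; ok=(abs(d[:,:2]@X-.03)<.012) if v<296 else (d[:,2]>.035)&(d[:,2]<.055)
    y=(d[:,:2]@Y*1000)[ok]; print(v,"y range",y.max(),y.min())
```

```text
bottom [[276.625, 206.375], [349.625, 206.375]] x [28.85 28.88] y [ 21.28 -21.62] yaw rel -0.03315664422033649
top [[242.875, 299.625], [383.125, 299.625]] x [28.47 28.49] y [ 21.49 -21.4 ] yaw rel -0.02361809928819029
215 315 x 30.302523141312932 y -1.117659114398928 z -54.520180110602446
225 315 x 30.058376372720353 y -1.0113058796222212 z -35.68587955450295
240 315 x 29.91913308444435 y -0.8772863464310257 z -12.003570575358308
260 315 x 30.301516209702243 y -0.7295303466510796 z 13.913646749020181
280 315 x 29.694926421384697 y -0.6315228805640428 z 31.490275876010415
290 315 x 29.988219894084253 y -0.5816994216666386 z 40.183171320911676
310 315 x 25.922196034495798 y -0.5595568032164784 z 45.842225816897205
330 315 x 19.827010806474664 y -0.5668602955386717 z 47.1759410135443
225 y range 21.778727158081647 -21.027984514629473
260 y range 21.41289444154679 -20.662560171488845
290 y range 22.05003330010477 -21.728573745866292
320 y range 22.047324602874564 -21.602332059542572
```

Run:
```python
from h import *
go(.5133,.2036,.178,-8.35)
```

```text
t 8.55 tcp [0.5079 0.1996 0.2266] F [ 0.18  0.08 -3.59] w 0.503
row [4.857, -0.482, -0.501, -0.003, 0.026, -0.006]
```

play_rows([
  [[0.5, -0.35, -0.4, 0, 0.026, 0], [2, -0.35, -0.4, 0, 0.026, 0], [4, -0.35, -0.4, 0, 0.026, 0], [4.8, -0.35, -0.4, 0, 0.026, 0], [4.8, -0.35, -0.4, 0, 0.026, 0]],
])

```text
time_s: 9.18
tcp_pos: [0.5123, 0.202, 0.1784]
ee_rot: [[-0.0, -0.147, -0.989], [-0.001, -0.989, 0.147], [-1.0, 0.001, 0.0]]
wrist_force: [-0.4, 0.6, -2.9]
gripper_width: 0.506
```

Run:
```python
from h import *
go(.5133,.2036,.173,-8.35)
snap('wrist',8)
p=load('wrist',8)[0]; cv2.imwrite('pics/w8z.png',cv2.resize(p[110:300,215:405],None,fx=3,fy=3,interpolation=cv2.INTER_CUBIC))
go(.5133,.2036,.173,-8.35)
```

```text
t 9.18 tcp [0.5123 0.202  0.1784] F [-0.36  0.56 -2.89] w 0.506
row [0.54, -0.174, -0.078, -0.008, 0.0, -0.008]
t 9.22 tcp [0.5128 0.2024 0.1793] F [ 0.83 -0.61 -4.51] w 0.505
row [0.629, -0.126, -0.031, -0.006, -0.008, -0.001]
```

View pics/w8z.png

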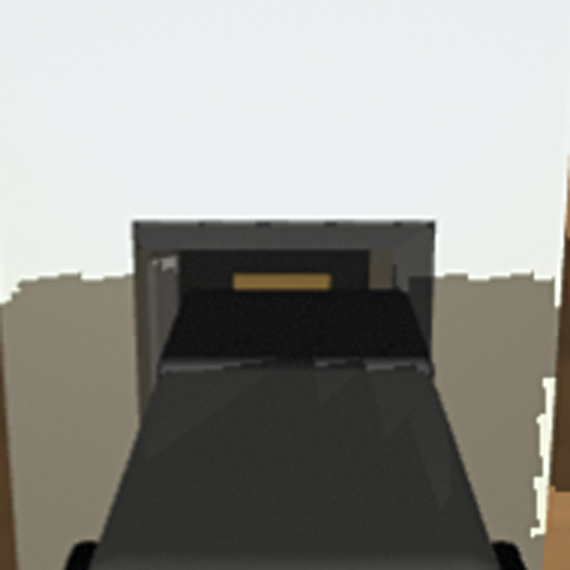

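The pack's lower +x edge runs (187,290)–(405,290) in the crop, and the mouth's far edge (133,222)–(436,222). I'll check their relative offset.

Run:
```python
from h import *
np.set_printoptions(precision=2,suppress=True)
def px(l,o,f): return (np.array(l)+.5)/f-.5+np.array(o)
c=load('wrist',8)[2]; a=np.radians(-8.35); X=np.array([np.cos(a),np.sin(a)]);Y=np.array([-np.sin(a),np.cos(a)])
m=plane(c,px([(133,222),(436,222)],(215,110),3),.086)[:,:2]; b=plane(c,px([(187,290),(405,290)],(215,110),3),.1006)[:,:2]
O=m.mean(0)-.0395*X+.0005*Y; B=b.mean(0)-.030*X
print("lamp origin",O*1000,"yaw",np.degrees(np.arctan2(*(m[0]-m[1])[::-1]))-90,"pack bottom centre",B*1000,"yaw",np.degrees(np.arctan2(*(b[0]-b[1])[::-1]))-90)
print("pack in lamp axes mm x",(B-O)@X*1000,"y",(B-O)@Y*1000, "widths",np.linalg.norm(m[0]-m[1])*1000,np.linalg.norm(b[0]-b[1])*1000)
```

```text
lamp origin [513.98 204.01] yaw -8.41073608986487 pack bottom centre [512.31 201.43] yaw -8.406526143277318
pack in lamp axes mm x -1.2759790739203178 y -2.790642832916184 widths 61.243095340860826 42.18265633112964
```

play_rows([
  [[0, -0.17, -0.08, 0, 0, 0], [0.3, -0.17, -0.08, 0, 0, 0], [0.6, -0.17, -0.08, 0, 0, 0], [0.6, -0.17, -0.08, 0, 0, 0], [0.6, -0.17, -0.08, 0, 0, 0]],
])

```text
time_s: 9.85
tcp_pos: [0.5136, 0.2042, 0.1734]
ee_rot: [[0.001, -0.146, -0.989], [-0.0, -0.989, 0.146], [-1.0, -0.0, -0.001]]
wrist_force: [0.4, 0.4, -4.7]
gripper_width: 0.506
```

Run:
```python
from h import *
go(.5137,.2036,.150,-8.38)
snap('wrist',9)
p=load('wrist',9)[0]; cv2.imwrite('pics/w9z.png',cv2.resize(p[110:300,215:405],None,fx=3,fy=3,interpolation=cv2.INTER_CUBIC))
go(.5137,.2036,.150,-8.38)
```

```text
t 9.85 tcp [0.5136 0.2042 0.1734] F [ 0.37  0.38 -4.72] w 0.506
row [2.338, 0.058, -0.014, -0.001, -0.008, 0.001]
t 9.9 tcp [0.5136 0.2042 0.1734] F [ 0.47 -0.51 -3.93] w 0.504
row [2.342, 0.062, -0.011, -0.001, -0.008, 0.001]
```

View pics/w9z.png

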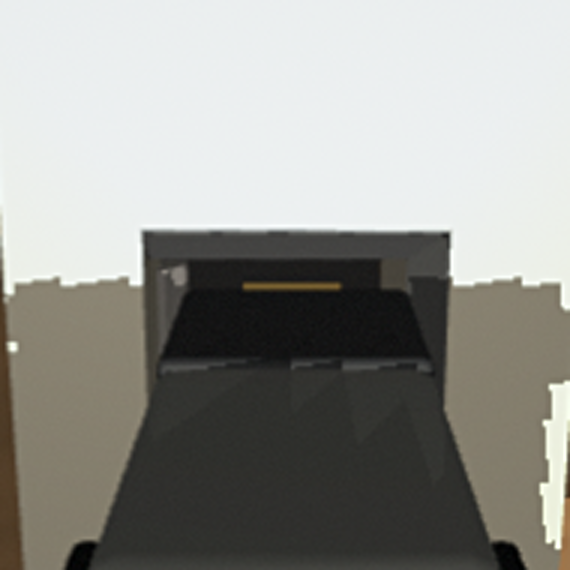

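Run:
```python
from h import *
np.set_printoptions(precision=2,suppress=True)
def px(l,o,f): return (np.array(l)+.5)/f-.5+np.array(o)
c=load('wrist',9)[2]; a=np.radians(-8.38); X=np.array([np.cos(a),np.sin(a)]);Y=np.array([-np.sin(a),np.cos(a)])
m=plane(c,px([(142,231),(450,231)],(215,110),3),.086)[:,:2]; b=plane(c,px([(187,290),(406,290)],(215,110),3),.0951)[:,:2]
O=m.mean(0)-.0395*X+.0005*Y; B=b.mean(0)-.030*X
print(O*1000,B*1000,"x",(B-O)@X*1000,"y",(B-O)@Y*1000)
```

```text
[514.19 204.23] [513.66 203.7 ] x -0.4459540348934699 y -0.5997454797977632
```

play_rows([
  [[0.4, 0, -0.03, 0, 0, 0], [0.8, 0, -0.03, 0, 0, 0], [1.2, 0, -0.03, 0, 0, 0], [1.6, 0, -0.03, 0, 0, 0], [1.6, 0, -0.03, 0, 0, 0]],
])

```text
time_s: 10.52
tcp_pos: [0.5137, 0.204, 0.1568]
ee_rot: [[0.0, -0.146, -0.989], [-0.001, -0.989, 0.146], [-1.0, 0.001, -0.001]]
wrist_force: [-0.2, 0.1, -4.8]
gripper_width: 0.501
```

play_rows([
  [[0.3, 0, 0, 0, 0, 0], [0.6, 0, 0, 0, 0, 0], [0.9, 0, 0, 0, 0, 0], [1.2, 0, 0, 0, 0, 0], [1.2, 0, 0, 0, 0, 0]],
])

```text
time_s: 11.15
tcp_pos: [0.5137, 0.204, 0.145]
ee_rot: [[0.001, -0.146, -0.989], [-0.001, -0.989, 0.146], [-1.0, 0.0, -0.001]]
wrist_force: [0.2, 0.7, -4.3]
gripper_width: 0.505
```

play_rows([
  [[0.2, 0, 0, 0, 0, 0], [0.4, 0, 0, 0, 0, 0], [0.6, 0, 0, 0, 0, 0], [0.6, 0, 0, 0, 0, 0]],
])

```text
time_s: 11.65
tcp_pos: [0.5138, 0.2041, 0.1391]
ee_rot: [[0.001, -0.146, -0.989], [-0.0, -0.989, 0.146], [-1.0, 0.0, -0.001]]
wrist_force: [-0.0, 0.7, -3.7]
gripper_width: 0.506
```

play_rows([
  [[0.2, 0, 0, 0, 0, 0], [0.4, 0, 0, 0, 0, 0], [0.6, 0, 0, 0, 0, 0], [0.6, 0, 0, 0, 0, 0]],
])

```text
time_s: 12.15
tcp_pos: [0.5138, 0.204, 0.1331]
ee_rot: [[0.001, -0.146, -0.989], [-0.0, -0.989, 0.146], [-1.0, 0.0, -0.001]]
wrist_force: [0.0, -0.3, -3.3]
gripper_width: 0.506
```

play_rows([
  [[0.2, 0, 0, 0, 0, 0], [0.4, 0, 0, 0, 0, 0], [0.4, 0, 0, 0, 0, 0]],
])

```text
time_s: 12.52
tcp_pos: [0.5138, 0.204, 0.1291]
ee_rot: [[0.001, -0.146, -0.989], [-0.0, -0.989, 0.146], [-1.0, 0.0, -0.001]]
wrist_force: [0.1, -0.1, -3.6]
gripper_width: 0.504
```

play_rows([
  [[0.2, 0, 0, 0, 0, 0], [0.4, 0, 0, 0, 0, 0], [0.4, 0, 0, 0, 0, 0]],
])

```text
time_s: 12.9
tcp_pos: [0.5138, 0.204, 0.1251]
ee_rot: [[0.001, -0.146, -0.989], [-0.0, -0.989, 0.146], [-1.0, 0.0, -0.001]]
wrist_force: [-0.7, -0.0, -4.2]
gripper_width: 0.508
```

play_rows([
  [[0.15, 0, 0, 0, 0, 0], [0.3, 0, 0, 0, 0, 0], [0.3, 0, 0, 0, 0, 0]],
])

```text
time_s: 13.28
tcp_pos: [0.5138, 0.2041, 0.1222]
ee_rot: [[0.001, -0.146, -0.989], [-0.0, -0.989, 0.146], [-1.0, 0.0, -0.001]]
wrist_force: [0.1, 0.4, -4.2]
gripper_width: 0.504
```

play_rows([
  [[0.15, 0, 0, 0, 0, 0], [0.3, 0, 0, 0, 0, 0], [0.3, 0, 0, 0, 0, 0]],
])

```text
time_s: 13.65
tcp_pos: [0.5138, 0.204, 0.1191]
ee_rot: [[0.001, -0.146, -0.989], [-0.0, -0.989, 0.146], [-1.0, 0.0, -0.001]]
wrist_force: [0.1, -0.4, -4.0]
gripper_width: 0.503
```

play_rows([
  [[0.15, 0, 0, 0, 0, 0], [0.3, 0, 0, 0, 0, 0], [0.3, 0, 0, 0, 0, 0]],
])

```text
time_s: 14.02
tcp_pos: [0.5139, 0.2041, 0.1161]
ee_rot: [[0.001, -0.146, -0.989], [-0.0, -0.989, 0.146], [-1.0, 0.0, -0.001]]
wrist_force: [-0.1, 0.6, -2.7]
gripper_width: 0.506
```

play_rows([
  [[0.1, 0, 0, 0, 0, 0], [0.2, 0, 0, 0, 0, 0], [0.2, 0, 0, 0, 0, 0]],
])

```text
time_s: 14.4
tcp_pos: [0.5139, 0.2041, 0.1142]
ee_rot: [[0.001, -0.146, -0.989], [-0.0, -0.989, 0.146], [-1.0, 0.0, -0.001]]
wrist_force: [-0.5, -0.5, -3.3]
gripper_width: 0.504
```

play_rows([
  [[0.15, 0, 0, 0, 0, 0], [0.3, 0, 0, 0, 0, 0], [0.3, 0, 0, 0, 0, 0]],
])

```text
time_s: 14.78
tcp_pos: [0.5138, 0.204, 0.1111]
ee_rot: [[0.001, -0.146, -0.989], [-0.0, -0.989, 0.146], [-1.0, 0.0, -0.001]]
wrist_force: [-0.2, 0.1, -4.7]
gripper_width: 0.504
```

Underside at about 32.8 mm, no plate contact yet.

play_rows([
  [[0.15, 0, 0, 0, 0, 0], [0.3, 0, 0, 0, 0, 0], [0.3, 0, 0, 0, 0, 0]],
])

```text
time_s: 15.15
tcp_pos: [0.5138, 0.204, 0.1081]
ee_rot: [[0.001, -0.146, -0.989], [-0.0, -0.989, 0.146], [-1.0, 0.0, -0.001]]
wrist_force: [-0.4, 0.7, -3.8]
gripper_width: 0.504
```

play_rows([
  [[0.15, 0, 0, 0, 0, 0], [0.3, 0, 0, 0, 0, 0], [0.3, 0, 0, 0, 0, 0]],
])

```text
time_s: 15.52
tcp_pos: [0.5142, 0.2042, 0.1059]
ee_rot: [[0.002, -0.146, -0.989], [-0.0, -0.989, 0.146], [-1.0, -0.0, -0.002]]
wrist_force: [-0.7, -0.5, 0.2]
gripper_width: 0.501
```

The step of about +4 N and the TCP lag show plate contact at TCP about 0.106. The stop should be near 0.098. Going slower from here.

play_rows([
  [[0.1, 0, 0, 0, 0, 0], [0.2, 0, 0, 0, 0, 0], [0.2, 0, 0, 0, 0, 0], [0.2, 0, 0, 0, 0, 0]],
])

```text
time_s: 16.02
tcp_pos: [0.5142, 0.2041, 0.1037]
ee_rot: [[0.002, -0.146, -0.989], [0.0, -0.989, 0.146], [-1.0, -0.0, -0.002]]
wrist_force: [-1.0, -0.3, 3.2]
gripper_width: 0.506
```

Run:
```python
from h import *
go(.5138,.204,.1,-8.38)
```

```text
t 16.02 tcp [0.5142 0.2041 0.1037] F [-1.02 -0.26  3.22] w 0.506
row [0.368, 0.021, 0.039, -0.001, -0.011, 0.002]
```

play_rows([
  [[0.05, 0, 0, 0, 0, 0], [0.1, 0, 0, 0, 0, 0], [0.15, 0, 0, 0, 0, 0], [0.15, 0, 0, 0, 0, 0]],
])

```text
time_s: 16.52
tcp_pos: [0.5143, 0.2042, 0.1021]
ee_rot: [[0.002, -0.146, -0.989], [0.0, -0.989, 0.146], [-1.0, -0.0, -0.002]]
wrist_force: [0.1, -1.0, 5.7]
gripper_width: 0.502
```

play_rows([
  [[0.05, 0, 0, 0, 0, 0], [0.1, 0, 0, 0, 0, 0], [0.15, 0, 0, 0, 0, 0], [0.15, 0, 0, 0, 0, 0], [0.15, 0, 0, 0, 0, 0]],
])

```text
time_s: 17.15
tcp_pos: [0.5145, 0.2041, 0.101]
ee_rot: [[0.002, -0.146, -0.989], [0.0, -0.989, 0.146], [-1.0, -0.0, -0.002]]
wrist_force: [-0.8, -1.9, 6.4]
gripper_width: 0.507
```

play_rows([
  [[0.03, 0, 0, 0, 0, 0], [0.03, 0, 0, 0, 0, 0]],
])

```text
time_s: 17.4
tcp_pos: [0.5145, 0.2041, 0.1007]
ee_rot: [[0.002, -0.146, -0.989], [-0.0, -0.989, 0.146], [-1.0, -0.0, -0.002]]
wrist_force: [-0.4, -1.8, 6.9]
gripper_width: 0.508
```

play_rows([
  [[0.04, 0, 0, 0, 0, 0], [0.08, 0, 0, 0, 0, 0], [0.12, 0, 0, 0, 0, 0], [0.12, 0, 0, 0, 0, 0], [0.12, 0, 0, 0, 0, 0]],
])

```text
time_s: 18.02
tcp_pos: [0.5146, 0.2042, 0.0998]
ee_rot: [[0.003, -0.145, -0.989], [0.0, -0.989, 0.145], [-1.0, -0.0, -0.003]]
wrist_force: [-0.5, -1.1, 8.6]
gripper_width: 0.508
```

Run:
```python
from h import *
from station import r
F=[r.sense()['wrist_force'][2]]
snap('wrist',10); F.append(r.sense()['wrist_force'][2]); snap('scene',10); F.append(r.sense()['wrist_force'][2]); snap('top',10); s=r.sense(); F.append(s['wrist_force'][2])
print(F,s['tcp_pos'],s['gripper_width'],s['time_s'])
T=s['tcp_pos'];p,P,c=cloud('wrist',10)
for v in (305,310,320,330,335): print(v,P[v,315],"rel TCP mm",(P[v,315,2]-T[2])*1000)
p=load('scene',10)[0]; cv2.imwrite('pics/s10z.png',cv2.resize(p[130:350,370:550],None,fx=2.7,fy=2.7,interpolation=cv2.INTER_CUBIC))
```

```text
[np.float64(8.621623124871736), np.float64(7.499993201147622), np.float64(8.362473490767067), np.float64(8.278729141445815)] [0.51460166 0.20414787 0.09981672] 0.5075808838113044 18.175
305 [0.54211061 0.19928816 0.14699253] rel TCP mm 47.175814065748526
310 [0.54069687 0.19949471 0.1474457 ] rel TCP mm 47.62898666151849
320 [0.53690729 0.20003979 0.1465197 ] rel TCP mm 46.702983184810115
330 [0.53396456 0.20046911 0.14732674] rel TCP mm 47.51002128403661
335 [0.53203842 0.20074645 0.14693718] rel TCP mm 47.12046787971821
```

View pics/s10z.png

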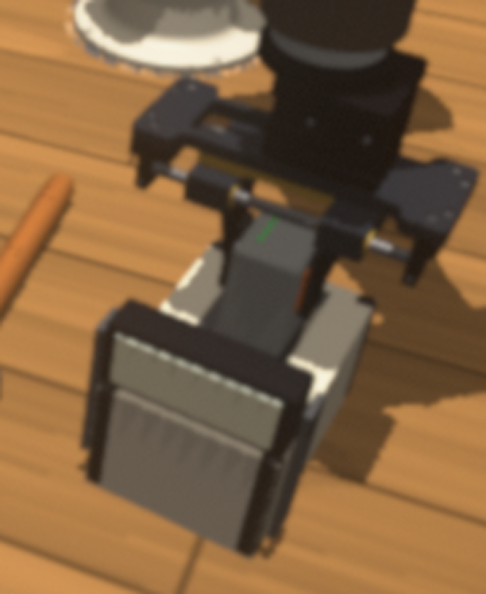

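View pics/wrist10.png

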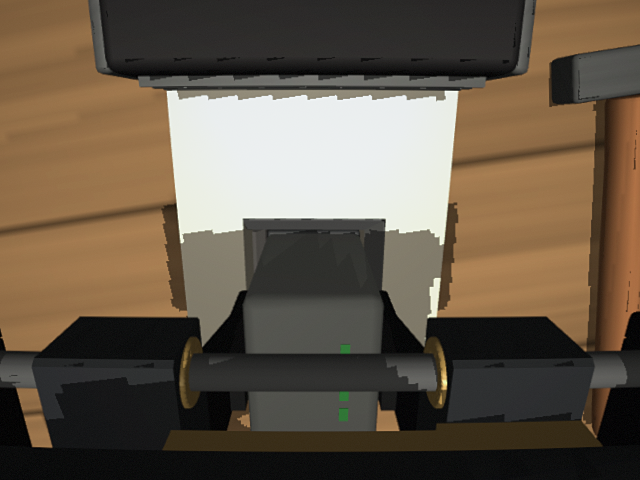

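The averaged Fz is 8.2 N against −4.0 N hanging, so the plate force is about 12 N. The pack top still sits 47 mm above the TCP, so it hasn't slipped in the hand. The views show the pack deep in the well and the grips clear of the lamp top. I'll open in stages.

play_rows([
  [[0, 0, 0, 0, 0, 0], [0, 0, 0, 0, 0, 0], [0, 0, 0, 0, 0, 0]],
], hand=0.56)

```text
time_s: 18.55
tcp_pos: [0.5156, 0.2059, 0.1002]
ee_rot: [[0.006, -0.145, -0.989], [0.003, -0.989, 0.145], [-1.0, -0.004, -0.005]]
wrist_force: [-2.0, 3.2, 7.3]
gripper_width: 0.559
```

play_rows([
  [[0, 0, 0, 0, 0, 0], [0, 0, 0, 0, 0, 0], [0, 0, 0, 0, 0, 0]],
], hand=0.68)

```text
time_s: 18.92
tcp_pos: [0.5135, 0.2038, 0.098]
ee_rot: [[0.0, -0.146, -0.989], [-0.001, -0.989, 0.146], [-1.0, 0.001, -0.0]]
wrist_force: [-0.4, 0.2, -0.3]
gripper_width: 0.673
```

play_rows([
  [[0, 0, 0, 0, 0, 0], [0, 0, 0, 0, 0, 0], [0, 0, 0, 0, 0, 0], [0, 0, 0, 0, 0, 0]],
], hand=1)

```text
time_s: 19.42
tcp_pos: [0.514, 0.2041, 0.0988]
ee_rot: [[0.001, -0.146, -0.989], [-0.0, -0.989, 0.146], [-1.0, -0.0, -0.001]]
wrist_force: [0.9, -0.8, -0.7]
gripper_width: 0.979
```

Run:
```python
from h import *
from station import r
snap('wrist',11); s=r.sense(); print(s['time_s'],s['tcp_pos'],s['wrist_force'],s['gripper_width'])
p,P,c=cloud('wrist',11)
for v in (305,310,320,330,335): print(v,P[v,315])
```

```text
19.475 [0.51397156 0.20408762 0.09881836] [-0.48057892  0.06282879 -0.01637647] 0.9878113605881309
305 [0.59674863 0.19166104 0.26043982]
310 [0.54100151 0.19928041 0.14818098]
320 [0.53791245 0.1997311  0.14849889]
330 [0.53490635 0.20017063 0.14903459]
335 [0.5324244  0.20052536 0.1476025 ]
```

View pics/wrist11.png

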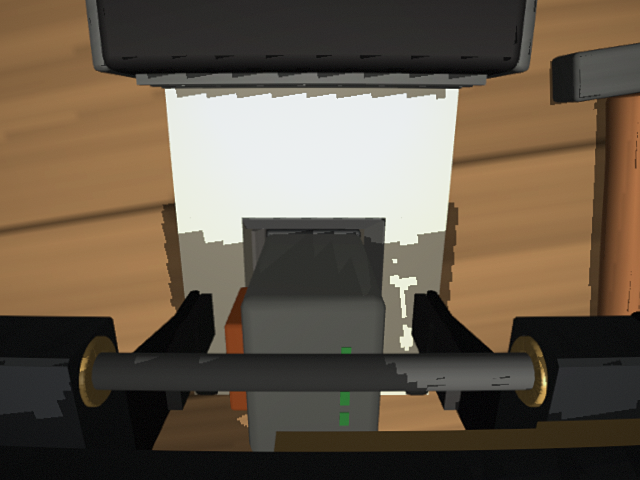

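The orange pad is now out beside the pack at (238,350). The pack top rose only about 1.3 mm and stayed there, which fits a latched hook; unlatched it would rise about 5.6 mm. Backing away straight up.

play_rows([
  [[-1, 0, 0, 0, 0, 0], [-4, 0, 0, 0, 0, 0], [-8, 0, 0, 0, 0, 0], [-13, 0, 0, 0, 0, 0], [-17, 0, 0, 0, 0, 0]],
])

```text
time_s: 20.1
tcp_pos: [0.514, 0.2042, 0.272]
ee_rot: [[0.004, -0.146, -0.989], [0.001, -0.989, 0.146], [-1.0, -0.002, -0.004]]
wrist_force: [0.3, 0.8, -0.4]
gripper_width: 1.002
```

play_rows([
  [[-1, 0, 2, 0, 0, 0], [-2, 0, 4, 0, 0, 0], [-2, 0, 4, 0, 0, 0], [-2, 0, 4, 0, 0, 0], [-2, 0, 4, 0, 0, 0]],
])

```text
time_s: 20.72
tcp_pos: [0.4741, 0.2099, 0.2878]
ee_rot: [[-0.0, -0.146, -0.989], [-0.001, -0.989, 0.146], [-1.0, 0.001, -0.0]]
wrist_force: [-0.2, -1.2, 0.0]
gripper_width: 1.001
```

Run:
```python
from h import *
from station import r
snap('wrist',12); snap('scene',12); snap('top',12); s=r.sense(); print(s['time_s'],s['tcp_pos'],s['wrist_force'])
for n in ('wrist','top'):
    p,P,c=cloud(n,12); Z=P[...,2]; hsv=cv2.cvtColor(p,cv2.COLOR_BGR2HSV)
    a=np.radians(-8.38); X=np.array([np.cos(a),np.sin(a)]);Y=np.array([-np.sin(a),np.cos(a)]); L=P[...,:2]-np.array([.5139,.2042]); lx=L@X;ly=L@Y
    m=(abs(lx)<.025)&(abs(ly)<.018)&(Z>.1)&(Z<.2); print(n,"pack top z",np.median(Z[m]),m.sum())
    m=((abs(lx)<.045)&(abs(ly)<.04)&(Z>.141)&(Z<.16)).astype(np.uint8); cs,_=cv2.findContours(m,0,1); q=max(cs,key=cv2.contourArea).reshape(-1,2); print(cv2.minAreaRect((plane(c,q,.1485)[:,:2]*1000).astype(np.float32)))
    m=(abs(lx)<.03)&(ly>.018)&(ly<.045)&(hsv[...,0]<16)&(hsv[...,1]>150)&(Z>.12); print("orange n",m.sum(), "ly max",np.percentile(ly[m],95)*1000 if m.sum() else None)
p=load('scene',12)[0]; cv2.imwrite('pics/s12z.png',cv2.resize(p[170:350,370:550],None,fx=3,fy=3,interpolation=cv2.INTER_CUBIC))
```

```text
20.875 [0.47432063 0.2098612  0.28813093] [ 0.78770854 -0.26556812 -0.21563383]
wrist pack top z 0.14873180234556707 3532
((515.5911254882812, 204.02197265625), (43.534061431884766, 58.25612258911133), 81.62057495117188)
orange n 90 ly max 28.277373657277458
top pack top z 0.14900160489623548 579
((518.4259643554688, 204.73178100585938), (50.16916275024414, 51.90103530883789), 82.57587432861328)
orange n 19 ly max 27.41403723949954
```

View pics/s12z.png

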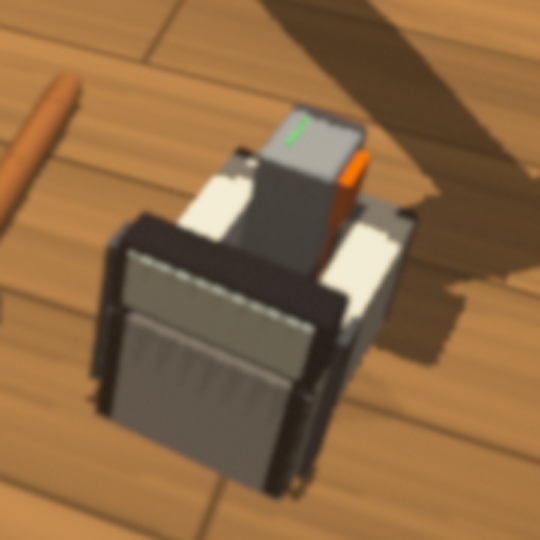

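View pics/wrist12.png

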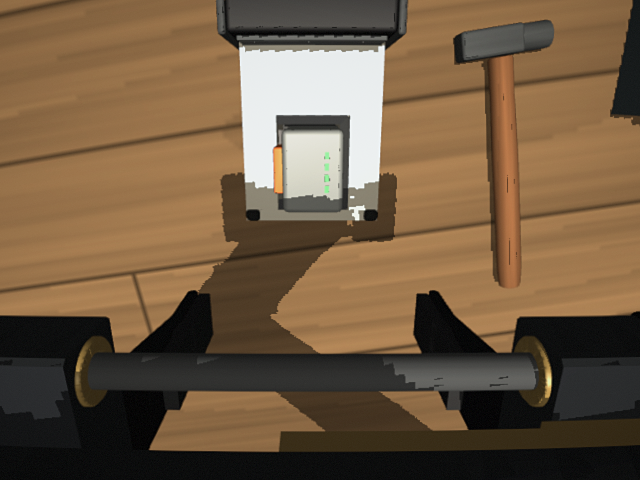

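View pics/top12.png

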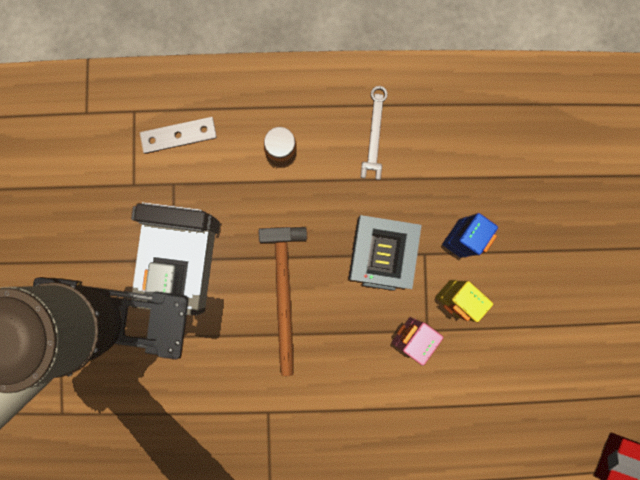

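The wrist and top views agree on the pack top at 0.149 m, about 4 mm below where the unlatched plate would hold it. The pad stands out to 28 mm from the well centre. Charger empty, all other items at their original pixels. Handing in.

```bash
python3 -c "
from station import r
print(r.finish_job()); print(r.sense()['time_s'])"
```

```text
the job is handed in; nothing more can be done
None
the job is handed in; nothing more can be done
```

The battery is in the work lamp, tab on the catch side, and all my checks indicate it is latched. I handed the job in after about 21 s of the 51 s allowed; the hand-in gave no verdict.

- **Taking it out:** I squeezed the tab in until the fingers were about 45 mm apart. The charger's spring plate then pushed up on the gripper with about 5 N, which showed the latch was free. I lifted it out gently.
- **Putting it in:** I centred it over the well to about 0.5 mm with the wrist camera and lowered it in small steps. The lamp's plate first pushed back with the TCP at about 0.106 m. I then pressed slowly to about 12 N, and the pack did not slip in the grip. I opened the fingers in stages and backed off straight up.
- **Is it latched:** The pack top settled at 0.149 m in both the wrist and top views. It rose only 1 to 2 mm on release; unlatched, the plate would have pushed it up about 5 to 6 mm. The pad stands about 6 mm proud of the pack again.
- **Other objects:** The hammer, jar, strap, wrench and look-alikes looked unmoved in the last top view.
- **One check disagreed:** the pack-top outlines put the pack 1.7 mm (wrist) and about 4.5 mm (top) off the well centre along x, while the fit going in put it within 0.5 mm. I put this down to a partly cut-off outline (the gripper covers part of the top view), since the pack slid in with no side force.

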